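Level the bonding stage and hold its spring clamp open at the mark

TASK

Get the bonder's small work stage ready for changing the substrate: turn its black tilt knob until the rocking plate sits level, and only then pull the steel tab of the spring clamp out, towards the front of the stage, until the pointer on the clamp jaw stands at the brass mark. The clamp springs shut if let go, so finish while still gripping the tab and holding the jaw at the mark, with the plate still level; leave the small things lying around the stage where they are.

Things in the scene. Friction and masses are not known exactly. Their poses are not given: they have to be found in the camera images.
- stage: The fixed work stage: dark steel base plate 240 x 300 x 16 mm (in its x from -120 to 120, in its y from -120 to 180), origin on the table under the rocking plate's centre. Its x axis points from its front (the pull-tab end) to its rear; the clamp is pulled towards -x. z is up. Its place varies, turned up to 0.3 rad.
- rocker (a joint): Roll in rad of the rocking plate about the stage's x axis, 50 mm above the table. 0 = level; negative = the knob side (+y) low. Aluminium, 170 (x) x 130 (y) x 12 mm, top 70 mm above the table when level; carries a white substrate with gold pads, the clamp and the mark, which tilt with it. Starts 0.05 to 0.11 rad low on the knob side and stays where the knob leaves it.
- tilt_knob (a joint): Angle of the black tilt knob in rad, range 0 to 3, growing clockwise seen from above; stiff (about 0.12 N m), stays where left. Each rad clockwise raises the knob side: rocker changes by +0.08 rad. At 0 the knob's grip bar points along the stage's x axis; at angle q the bar is turned by q clockwise from it.
- tilt_knob_grip (a point): Point on the knob's vertical axis, at the height to grip its bar, level with the middle of the pads; at x 0, y 130 mm in the stage's frame. The bar is 42 mm long, 14 mm thick and 32 mm tall; this point is 7 mm below its top and 23 mm above the round foot disc (44 mm across), 87 mm above the table.
- clamp: Spring clamp, one sliding steel piece on the plate: pull tab, flat drawbar (16 wide, 4 mm thick) and jaw. Origin: foot of the tab, on the plate's top; axes as the plate's. Shut, it is at x = -60 mm in the stage's frame; it slides up to 50 mm to -x. The spring pulls it shut with 5 N when shut, plus 160 N/m as it opens. The jaw is a cross bar 74 mm wide, 12 tall, its middle 64 mm behind (+x) the tab.
- tab_top (a point): Centre of the top of the clamp's pull tab, an upright steel block 12 (x) x 24 (y) mm that stands 44 mm above the plate, free on all sides but for the 4 mm drawbar at its foot towards +x; 114 mm above the table when level. Moves with the clamp.
- jaw_pointer (a point): Tip of the thin steel pointer at the +y end of the clamp jaw, 64 mm behind (+x) and 46 mm beside (+y) the clamp's origin, 6 mm above the plate; moves with the clamp.
- mark (a point): The brass mark on the dark scale strip along the plate's +y edge: a small block with a thin line; the point is the line, 6 mm above the plate, axes as the plate's. It is set 18 to 36 mm in front (-x) of the shut pointer and cannot be bumped. The jaw is at the mark when pointer and mark have the same x in the stage's frame.
- gel_box: bystander: flat black box 50 x 50 x 16 mm, origin under its centre
- chip_tray: bystander: black divided tray 60 x 60 x 14 mm, origin under its centre
- vial: bystander: amber jar 38 mm across, 65 mm tall, origin under its centre
- tweezers: bystander: steel tweezers 120 mm long along their x, 5 mm thick, origin under the middle
- spool: bystander: copper-coloured wire spool 52 mm across, 23 mm tall, origin under its centre
- driver: bystander: screwdriver 150 mm long lying along its x, handle to -x

How it is judged:
By the outcome, as a careful person would: the job done as asked, in the order asked, and still so for the second after the job is handed in, while the arm keeps its last pose, push and grip.
It also fails if it takes over 45 s, if anything falls off the work surface, if the arm or the gripper's body presses on something with over 40 N, if the wrist force passes 120 N, or if a joint passes its speed limit or range.

ROBOT

A 6-joint arm with a two-finger parallel gripper is mounted at the origin on the work surface. World frame = base frame: x ahead of the robot, y to its left, z up, the work surface at z = 0. Lengths are in mm, angles in rad, forces in N, time in s.
With the tool pointing down it reaches from about 325 to 900 mm from the base axis. Payload 6.1 kg.
Tool frame: the origin (TCP) lies midway between the tips of the shut fingers; the grasp point (between the pads) lies 19 mm behind it; z points along the fingers, y is the line along which they close (so a half turn about z gives the same grasp; the last joint's range is limited). The gripper opens to 85 mm and grips with 20 to 120 N. Pads are 22 mm wide; open, the fingers measure 114 mm over their backs; the gripper's body (76 mm by 85 mm) begins 54 mm behind the grasp point. The pads swing forward as they close: fully open they stand 13 mm farther back than shut.
Start: joints at [-0.126, 0.22, 1.526, -0, 1.395, -0.126], TCP at [624.993, -0.003, 231.3] pointing down, gripper open.
Joint ranges: [-2.98, 2.98], [-0.91, 2.08], [0.09, 2.57], [-1.24, 4.39], [0.2, 2.65], [-2.68, 2.68]. Speed limits (rad/s): [2.57, 2.57, 3.01, 3.14, 3.14, 3.14].

INTERFACE

Orientations are given as [roll, pitch, yaw] about the fixed x, y, z axes, in that order (R = Rz(yaw) Ry(pitch) Rx(roll)).
In Python, from workcell import manip gives the robot as it stands.
- The arm moves only by the tool apply_moves, never from a script. Its argument "steps" is a list of rows, each a list of 6 numbers: the shift along the tool's x, y, z scaled (see below), then the turn, a rotation vector about the tool's x, y, z scaled (see below). In form: [[tx, ty, tz, rx, ry, rz], ...]. A call has 1 to 10 rows; each row shifts and turns the commanded pose from where the row before left it, along the tool's axes as they then stand; what a row does not reach is not made up. The controller multiplies each number of a shift by 0.2 m and each number of a turn by 0.08 rad. A row lasts 1/8 s, in which the tool goes at most 62.5 mm and 10.7 degrees, less where a joint would pass 70% of its speed; a pose out of reach is approached as far as the arm can. A call with a number of a shift or a turn outside -1 to 1 is refused whole. A call with a gripper value outside its range is refused whole. "gripper" is the closure, from -1 (fully open) to 1 (shut), so that 0 is half open, set as the call begins (left out, the last holds). The fingers move at their own pace and stop on an object; the grip force is fixed at half the most. Time passes only in rows, so rows that do not move let the fingers close. It gives the time, the measured TCP pose, the force, the opening and the grip force at its end, in the units of the state.
- manip.get_obs(): the state, without advancing time (a new reading comes with each control period).
- manip.get_image(name): name is "scene" or "side" or "wrist"; returns a dict with "image" (384x512x3 uint8, red, green, blue), "vfov" (degrees; the focal length in pixels is half the picture's height over the tangent of half this angle, whatever the lens; pixels are square), "cx", "cy" (the principal point, pixels), "world_from_camera" (4x4, takes a point from camera to world coordinates). Camera axes: x right, y up, looking along -z (the intrinsics and any distortion apply to the point x, -y, -z); pixel columns grow to the right and rows downward; lengths in mm; the calibration is good to about 2 mm. A picture is of the moment at which its call begins. There is no depth.
- manip.sign_off(): hands the job in; it is judged then, once.
Trained networks look in the newest picture that a camera, given by its name, has taken for a name from the list of things; names that differ only in an ending like _2 or _b are one class to them, and where a whole thing is asked for, a point or a joint stands for the part that bears it (a point fixed in the world has none). Each returns a list of dicts, best first, with "score" (0 to 1); they miss things now and then, are a little off and sometimes report something else, mostly with a low value. They report only what shows in the picture. A call takes as long as a camera call.
- manip.find_in(camera, target): "box" ([left, top, width, height] as shares, 0 to 1, of the picture: columns of its width, rows of its height, round what is visible of it).
- manip.pinpoint(camera, target): "position" ([column, row] as shares, 0 to 1, of the picture: columns of its width, rows of its height: a listed point, or the origin of a listed thing).
The state is a dict: "clock": time; "q": joint angles; "dq": joint speeds; "effort": joint torques, N m; "ee_pos": TCP position; "eef_rot": TCP orientation; "contact_force": force on the tool from outside, world axes, zero at the start; "moment": the same for the moment, N m; "grip_width": finger opening in mm; "grasp_force": force on a finger pad.
Only numpy, scipy, OpenCV 4.12 (cv2) and the standard library are available. Lean on these libraries where they do the work, as an engineer would, in place of code of your own. Each camera call takes 0.05 s, during which the arm holds its last target. There are 200 camera calls.

## Working session

There is one attempt and no reset: what is moved stays moved. The work goes in short steps, Python scripts to look and compute and a tool call to move; the robot and the scene stay as the last step left them, time stands still between calls to the robot, and variables do not carry over. Pictures are saved under pics/ and viewed, at most 10 in all, crops included, and the job is handed in when it is done.

Besides the shell and the picture viewer there is one more tool, called after "Request:" as a command line: name --pt "numbers of a row" for each row, then --argument value for the rest. apply_moves: Moves the arm, as the interface text tells. Its arguments: {"type":"object","properties":{"steps":{"type":"array"},"gripper":{"type":"number"}},"required":["steps"]}

```bash
mkdir -p pics
cat > h.py <<'E'
import numpy as np, cv2
from workcell import manip
def cam(n):
    d=manip.get_image(n); d['f']=192/np.tan(np.radians(d['vfov'])/2); return d
def save(d,fn): cv2.imwrite(fn,d['image'][:,:,::-1])
def ray(d,uv):
    T=np.array(d['world_from_camera']); v=np.array([(uv[0]-d['cx'])/d['f'],-(uv[1]-d['cy'])/d['f'],-1.])
    return T[:3,3],T[:3,:3]@v
def atz(d,uv,z):
    o,v=ray(d,uv); return o+v*(z-o[2])/v[2]
def proj(d,p):
    T=np.array(d['world_from_camera']); c=T[:3,:3].T@(np.array(p)-T[:3,3])
    return np.array([d['cx']+d['f']*c[0]/-c[2], d['cy']-d['f']*c[1]/-c[2]])
def pp(n,t,k=2):
    return [(round(r['score'],2),np.round(np.array(r['position'])*[512,384],1)) for r in manip.pinpoint(n,t)[:k]]
E
python3 - <<'E'
from h import *
o=manip.get_obs(); print(o)
ims=[]
for n in ['scene','side','wrist']:
    d=cam(n); save(d,f'pics/{n}0.png'); print(n,{k:np.round(v,3).tolist() for k,v in d.items() if k!='image'})
    for t in ['stage','tilt_knob_grip','tab_top','jaw_pointer','mark','clamp']: print(t,pp(n,t))
E
```

```text
{'clock': 0.0, 'q': array([-1.26102962e-01,  2.21237460e-01,  1.52761648e+00,  1.51657858e-05,
        1.39470247e+00, -1.26079693e-01]), 'dq': array([-2.02941051e-04,  8.44855681e-05, -1.34865618e-03,  5.45585887e-04,
       -1.04143759e-03,  7.01463189e-04]), 'effort': array([-5.06932320e-04, -4.96913910e+01, -3.89390445e+01, -4.46828235e-04,
        1.12446505e-02,  2.49123751e-06]), 'ee_pos': array([6.24391811e+02, 7.64501961e-02, 2.30189382e+02]), 'eef_rot': array([-3.13964636e+00, -2.61742088e-04,  1.57077013e+00]), 'contact_force': array([-0.08020756,  0.23632211, -0.80678923]), 'moment': array([-0.01660222, -0.02346604,  0.04932746]), 'grasp_force': 0.0, 'grip_width': 85.48323849752195}
scene {'vfov': 49.13, 'cx': 256.992, 'cy': 192.413, 'world_from_camera': [[0.403, -0.673, 0.62, 1099.46], [0.915, 0.304, -0.265, -224.81], [-0.01, 0.674, 0.738, 734.634], [0.0, 0.0, 0.0, 1.0]], 'f': 420.037}
stage [(0.89, array([273.3, 237.1]))]
tilt_knob_grip [(0.58, array([331.9, 186.9])), (0.51, array([181.8, 255.9]))]
tab_top [(0.91, array([263.7, 178.3]))]
jaw_pointer [(0.68, array([297.4
[... 323 characters left out ...]
4, 199.9]))]
tilt_knob_grip [(0.53, array([227.7, 149.4]))]
tab_top [(0.67, array([240.9, 180.8]))]
jaw_pointer [(0.96, array([253.5, 170.3]))]
mark [(0.56, array([243.7, 173.7]))]
clamp [(0.64, array([246.7, 199.8]))]
wrist {'vfov': 64.827, 'cx': 261.699, 'cy': 194.671, 'world_from_camera': [[1.0, 0.001, -0.001, 623.752], [-0.001, 0.953, 0.302, 78.138], [0.001, -0.302, 0.953, 374.286], [0.0, 0.0, 0.0, 1.0]], 'f': 302.387}
stage [(0.66, array([253.3, 145.2])), (0.58, array([221.8, 102.4]))]
tilt_knob_grip [(0.67, array([243.7,   3.9]))]
tab_top [(0.78, array([181.6, 159.7]))]
jaw_pointer [(0.8, array([255.1, 107.9]))]
mark [(0.69, array([221.6, 105.2]))]
clamp [(0.77, array([187.9, 155.2]))]
```

Run:
```python
import cv2,numpy as np
a=cv2.imread('pics/scene0.png');b=cv2.imread('pics/side0.png')
cv2.imwrite('pics/c0.png',np.hstack([cv2.resize(a[100:330,130:400],None,fx=1.45,fy=1.45,interpolation=3),cv2.resize(b[100:330,130:400],None,fx=1.45,fy=1.45,interpolation=3)]))
```

```text
(no output)
```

View pics/c0.png

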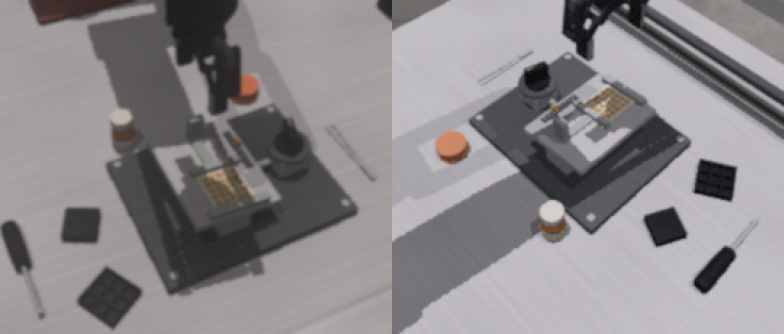

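View pics/wrist0.png

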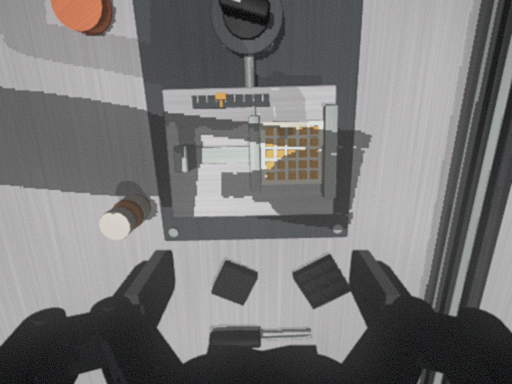

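The wrist view shows the knob at about (245,10), the mark at (221,98), the pointer at (255,108) and the tab at (183,158). The knob bar is turned slightly clockwise of the stage's x axis. Next I'll fit the stage pose.

```bash
cat > fit.py <<'E'
from h import *
from scipy.optimize import least_squares
def pt(p,name):
    x,y,a,phi,s,m=p
    c,sn=np.cos(phi),np.sin(phi)
    def plate(X,Y,Z): return np.array([X,Y*c-Z*sn,50+Y*sn+Z*c])  # Z above the axis; top=20
    L={'tilt_knob_grip':np.array([0,130,87.]),'tab_top':plate(-60-s,0,64),'clamp':plate(-60-s,0,20),
       'jaw_pointer':plate(4-s,46,26),'mark':plate(4-m,46,26),'stage':np.zeros(3)}
    P=L[name] if isinstance(name,str) else (plate(*name[1:]) if name[0]=='p' else np.array(name[1:],float))
    C,S=np.cos(a),np.sin(a)
    return np.array([x+C*P[0]-S*P[1],y+S*P[0]+C*P[1],P[2]])
def fit(obs,p0,fix=()):
    free=[i for i in range(6) if i not in fix]
    def full(v): p=np.array(p0,float); p[free]=v; return p
    def r(v):
        p=full(v); return np.concatenate([(proj(d,pt(p,n))-uv)*w for d,n,uv,w in obs]+[[(p[3]+.06)*20]])
    sol=least_squares(r,np.array(p0,float)[free],x_scale=np.array([10,10,.1,.05,10,10])[free],loss='soft_l1')
    return full(sol.x),sol
E
python3 - <<'E'
from fit import *
obs=[]
for n in ['scene','side','wrist']:
    d=cam(n)
    for t in ['stage','tilt_knob_grip','tab_top','jaw_pointer','mark','clamp']:
        r=pp(n,t,1)
        if r: obs.append((d,t,r[0][1],r[0][0]))
p,s=fit(obs,[625,80,0,-.08,0,27],fix=(4,))
print(np.round(p,3))
for d,t,uv,w in obs: print(t,w,np.round(proj(d,pt(p,t))-uv,1))
print(pt(p,'tilt_knob_grip'),pt(p,'tab_top'))
E
```

```text
[ 6.13676e+02  2.34140e+01  8.00000e-03 -8.90000e-02  0.00000e+00
  3.41040e+01]
stage 0.73 [ 0.2 -1.9]
tab_top 0.83 [ 0.5 -2.5]
jaw_pointer 0.9 [-1.  -0.4]
mark 0.39 [-3.9 -1.9]
clamp 0.64 [-1.2  0.3]
stage 0.97 [ 0.7 -0.9]
tab_top 0.69 [2.3 1.1]
jaw_pointer 0.94 [-1.3 -0.8]
mark 0.53 [1.3 1.2]
clamp 0.62 [0.3 0.7]
stage 0.62 [-2.3 -1. ]
tilt_knob_grip 0.85 [ 0.2 -2.3]
tab_top 0.78 [-1.5 -1.7]
jaw_pointer 0.58 [3.1 3.5]
mark 0.64 [0.3 2. ]
clamp 0.76 [3.5 1.5]
[612.62863662 153.40961846  87.        ] [553.6324568   28.5919799  113.74907223]
```

Request:
apply_moves --pt "0.23 0 0 0 0 0" --pt "0.23 0 0 0 0 0" --pt "0.24 0 0 0 0 0" --pt "0 0 0 0 0 0" --gripper -1

```text
clock: 2.6
ee_pos: [624.5, 143.3, 231.3]
eef_rot: [-3.142, -0.001, 1.575]
contact_force: [1.4, -0.5, -0.3]
grip_width: 85.6
grasp_force: 0.0
```

Run:
```python
from fit import *
o=manip.get_obs(); print(o['clock'],o['ee_pos'],o['eef_rot'])
d=cam('wrist'); save(d,'pics/w1.png')
p=[613.7,23.4,.008,-.089,0,34.1]
for t in ['tilt_knob_grip','jaw_pointer','mark']: print(t,pp('wrist',t),proj(d,pt(p,t)))
```

```text
2.6 [624.53686008 143.34727608 231.253347  ] [-3.14151269e+00 -8.56454526e-04  1.57506060e+00]
tilt_knob_grip [(0.67, array([247.1, 176.5]))] [250.62413696 172.50719744]
jaw_pointer [(0.95, array([254.2, 240.2]))] [255.87437939 241.73773032]
mark [(0.55, array([227.4, 241.3]))] [224.96056502 241.87643184]
```

View pics/w1.png

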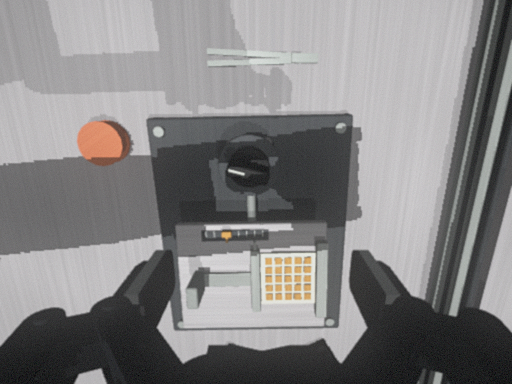

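Run:
```python
import cv2,numpy as np
a=cv2.imread('pics/w1.png')
c=a[125:220,190:310].astype(float); c=255*(np.clip(c/110,0,1))**.6
b=a[215:335,140:360]
cv2.imwrite('pics/c1.png',np.hstack([cv2.resize(c.astype(np.uint8),(400,400*95//120),interpolation=2), cv2.resize(b,(400,400*95//120),interpolation=2)]))
```

```text
(no output)
```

View pics/c1.png

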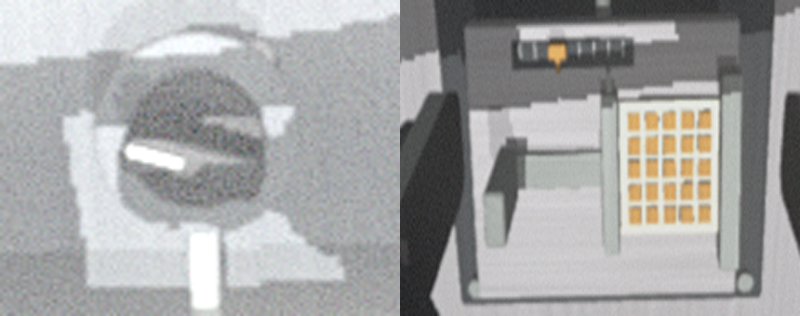

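Run:
```python
from fit import *
obs=[]
d=cam('wrist')
for n,uv in [(('b',-120,180,16),(150,117)),(('b',120,180,16),(351,115)),(('b',-120,-120,16),(175,329)),(('b',120,-120,16),(338,327)),('tilt_knob_grip',(247.5,175.5)),
  (('p',-85,65,20),(177,223.5)),(('p',85,65,20),(326,222))]: obs.append((d,n,np.array(uv),1.))
for n in ['scene','side','wrist']:
    d=cam(n)
    for t in ['stage','tab_top','jaw_pointer','mark','clamp']:
        r=pp(n,t,1)
        if r: obs.append((d,t,r[0][1],r[0][0]*.6))
p,s=fit(obs,[625,80,0,-.08,0,27],fix=(4,))
print(np.round(p,3))
for d,t,uv,w in obs: print(t,round(w,2),np.round(proj(d,pt(p,t))-uv,1))
print(pt(p,'tilt_knob_grip'),pt(p,'tab_top'), pt(p,'mark')-pt(p,'jaw_pointer'))
```

```text
[ 6.13054e+02  1.84430e+01  1.30000e-02 -1.58000e-01  0.00000e+00
  3.10630e+01]
('b', -120, 180, 16) 1.0 [-4.3  0.6]
('b', 120, 180, 16) 1.0 [ 3.7 -0.5]
('b', -120, -120, 16) 1.0 [-2.4  1.9]
('b', 120, -120, 16) 1.0 [0.4 1.9]
tilt_knob_grip 1.0 [ 1.3 -2.5]
('p', -85, 65, 20) 1.0 [-1.3 -0.8]
('p', 85, 65, 20) 1.0 [ 1.  -1.4]
stage 0.55 [-1.  -2.8]
tab_top 0.55 [-1.6  0.2]
jaw_pointer 0.41 [-1.  -1.2]
mark 0.28 [-5.3 -1.6]
clamp 0.45 [ 0.1 -2.5]
stage 0.43 [-0.3 -2.2]
tab_top 0.34 [1.2 2.7]
jaw_pointer 0.47 [-0.6  0.6]
mark 0.29 [-0.   1.1]
clamp 0.52 [ 3.6 -0.3]
stage 0.49 [2.7 1.6]
tab_top 0.35 [-1.  -1.1]
jaw_pointer 0.43 [0.2 3.2]
mark 0.34 [1.1 3.8]
clamp 0.58 [-0.8  2.4]
[611.41417267 148.4330692   87.        ] [552.93189381  27.75710661 113.2025834 ] [-31.06019226  -0.39186779   0.        ]
```

```bash
cat > fit.py <<'E'
from h import *
from scipy.optimize import least_squares
import pickle
K={'scene':0.,'side':0.,'wrist':0.}
def dproj(d,P,k):
    u=(proj(d,P)-[d['cx'],d['cy']])/d['f']; return u*(1+k*(u@u))*d['f']+[d['cx'],d['cy']]
def pt(p,name):
    x,y,a,phi,s,m=p[:6]
    c,sn=np.cos(phi),np.sin(phi)
    def plate(X,Y,Z): return np.array([X,Y*c-Z*sn,50+Y*sn+Z*c])
    L={'tilt_knob_grip':np.array([0,130,87.]),'tab_top':plate(-60-s,0,64),'clamp':plate(-60-s,0,20),
       'jaw_pointer':plate(4-s,46,26),'mark':plate(4-m,46,26),'stage':np.zeros(3)}
    P=L[name] if isinstance(name,str) else (plate(*name[1:]) if name[0]=='p' else np.array(name[1:],float))
    C,S=np.cos(a),np.sin(a)
    return np.array([x+C*P[0]-S*P[1],y+S*P[0]+C*P[1],P[2]])
I={'scene':6,'side':7,'wrist':8}
def fit(obs,p0,fix=()):
    free=[i for i in range(9) if i not in fix]
    def full(v): p=np.array(p0,float); p[free]=v; return p
    def r(v):
        p=full(v); return np.concatenate([(dproj(d,pt(p,n),p[I[c]])-uv)*w for c,d,n,uv,w in obs]+[[(p[3]-p0[3])*20]])
    sol=least_squares(r,np.array(p0,float)[free],x_scale=np.array([10,10,.1,.05,10,10,.1,.1,.1])[free],loss='soft_l1')
    return full(sol.x),sol
def nets(w=.6,names=('stage','tilt_knob_grip','tab_top','jaw_pointer','mark','clamp'),cams=('scene','side','wrist')):
    obs=[]
    for n in cams:
        d=cam(n); d.pop('image')
        for t in names:
            r=pp(n,t,1)
            if r: obs.append((n,d,t,r[0][1],r[0][0]*w))
    return obs
E
python3 - <<'E'
from fit import *
obs=nets()
d=cam('wrist')
for n,uv in [(('b',-120,180,16),(150,117)),(('b',120,180,16),(351,115)),(('b',-120,-120,16),(175,329)),(('b',120,-120,16),(338,327)),('tilt_knob_grip',(247.5,175.5)),
  (('p',-85,65,20),(177,223.5)),(('p',85,65,20),(326,222))]: obs.append(('wrist',d,n,np.array(uv),1.))
pickle.dump(obs,open('obs1.pkl','wb'))
p,s=fit(obs,[613,20,0,-.08,0,30,0,0,0],fix=(4,))
print(np.round(p,3))
for c,d,t,uv,w in obs: print(c,t,round(w,2),np.round(dproj(d,pt(p,t),p[I[c]])-uv,1))
print(pt(p,'tilt_knob_grip'),pt(p,'tab_top'), pt(p,'mark')-pt(p,'jaw_pointer'))
E
```

```text
[ 6.13012e+02  1.95540e+01  1.70000e-02 -1.52000e-01  0.00000e+00
  3.15410e+01  3.87000e-01 -2.97000e-01 -6.40000e-02]
scene stage 0.46 [0.4 0.1]
scene tilt_knob_grip 0.49 [ 0.  -1.6]
scene tab_top 0.36 [-1.4  2.5]
scene jaw_pointer 0.5 [-0.1 -0.2]
scene mark 0.23 [-7.5 -1.2]
scene clamp 0.46 [-2.6 -0.5]
side stage 0.41 [ 2.5 -0.4]
side tilt_knob_grip 0.44 [-0.2 -0.1]
side tab_top 0.49 [0.4 2.1]
side jaw_pointer 0.42 [-0.5  1.6]
side mark 0.31 [3.1 2.2]
side clamp 0.45 [3.6 1.4]
wrist stage 0.53 [0.6 1.7]
wrist tilt_knob_grip 0.52 [3.3 2. ]
wrist tab_top 0.52 [-0.3 -0.1]
wrist jaw_pointer 0.42 [-0.5  3.1]
wrist mark 0.39 [0.3 2.9]
wrist clamp 0.42 [0.1 2.2]
wrist ('b', -120, 180, 16) 1.0 [-3.3  2. ]
wrist ('b', 120, 180, 16) 1.0 [ 2.1 -0. ]
wrist ('b', -120, -120, 16) 1.0 [-0.5 -0.4]
wrist ('b', 120, -120, 16) 1.0 [-0.6 -0.6]
wrist tilt_knob_grip 1.0 [ 0.7 -2.6]
wrist ('p', -85, 65, 20) 1.0 [-1.2 -0.6]
wrist ('p', 85, 65, 20) 1.0 [ 0.6 -1.6]
[610.80587275 149.5351085   87.        ] [552.85571245  28.25610139 113.25728766] [-31.53655653  -0.53527338   0.        ]
```

Request:
apply_moves --pt "0.04 -0.065 0 0 0 -1" --pt "0 0 0.05 0 0 -1" --pt "0 0 0.05 0 0 -1" --pt "0 0 0.05 0 0 -1" --pt "0 0 0.05 0 0 -1" --pt "0 0 0.05 0 0 -1" --pt "0 0 0.05 0 0 -1" --pt "0 0 0.05 0 0 -1" --pt "0 0 0.05 0 0 -1" --pt "0 0 0.05 0 0 -1" --gripper 0

```text
clock: 6.1
ee_pos: [612.0, 148.0, 141.0]
eef_rot: [3.142, 0.0, 2.373]
contact_force: [0.8, 0.8, 0.3]
grip_width: 43.0
grasp_force: 0.0
```

Request:
apply_moves --pt "0 0 0 0 0 -1" --pt "0 0 0 0 0 -1" --pt "0 0 0 0 0 -1" --pt "0 0 0 0 0 -1" --pt "0 0 0 0 0 -1" --pt "0 0 0 0 0 -1" --pt "0 0 0 0 0 -0.1" --pt "0 0 0 0 0 0"

```text
clock: 7.1
ee_pos: [612.0, 148.0, 141.3]
eef_rot: [-3.142, -0.0, 2.857]
contact_force: [0.3, -0.3, -0.7]
grip_width: 42.7
grasp_force: 0.0
```

Run:
```python
from fit import *
o=manip.get_obs(); print(o['clock'],o['ee_pos'],o['eef_rot'],o['grip_width'])
d=cam('wrist'); save(d,'pics/w2.png'); print(np.round(d['world_from_camera'],3))
r=pp('wrist','tilt_knob_grip'); print(r)
if r: print(atz(d,r[0][1],87))
for c in ['scene','side']:
  dd=cam(c);r=pp(c,'tilt_knob_grip'); print(c,r,atz(dd,r[0][1],87) if r else 0)
```

```text
7.1 [612.00081519 147.99438699 141.30230569] [-3.14158747e+00 -2.53040483e-05  2.85744058e+00] 42.65432778531884
[[ 2.81000e-01 -9.14000e-01 -2.92000e-01  5.36325e+02]
 [ 9.60000e-01  2.68000e-01  8.40000e-02  1.70334e+02]
 [ 2.00000e-03 -3.03000e-01  9.53000e-01  2.84264e+02]
 [ 0.00000e+00  0.00000e+00  0.00000e+00  1.00000e+00]]
[(0.57, array([268.3, 215.7]))]
[612.82994264 153.08227757  87.        ]
scene [(0.68, array([330.8, 190.8]))] [614.85360703 149.60502646  87.        ]
side [(0.53, array([228.4, 150. ]))] [604.59199824 147.77056244  87.        ]
```

View pics/w2.png

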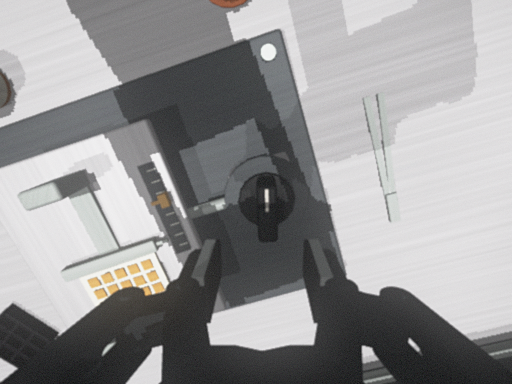

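Bar runs vertically in the image at column ≈267 (white line rows 188–210), so the yaw is right; it lies ~5 px right of the tool centre column. Now its centre along its length.

Run:
```python
from fit import *
a=cv2.imread('pics/w2.png'); g=a.mean(2)
print('col262 ',[int(v) for v in g[150:256:2,261]]);print('col267',[int(v) for v in g[150:256:2,267]]);print('col273',[int(v) for v in g[150:256:2,273]])
for r in (180,200,225,236): print(r,[int(v) for v in g[r,240:300:2]])
c=a[150:250,220:320].astype(float); c=255*(np.clip(c/90,0,1))**.6
cv2.imwrite('pics/c2.png',cv2.resize(c.astype(np.uint8),(600,600),interpolation=2))
```

```text
col262  [101, 103, 75, 74, 102, 96, 100, 100, 100, 100, 102, 79, 32, 44, 38, 32, 40, 40, 41, 51, 55, 54, 59, 56, 54, 57, 52, 37, 31, 36, 39, 39, 38, 44, 36, 48, 30, 43, 35, 37, 34, 39, 37, 39, 38, 41, 55, 68, 61, 67, 65, 67, 62]
col267 [96, 100, 87, 78, 102, 102, 100, 99, 99, 98, 93, 58, 53, 41, 30, 42, 32, 39, 37, 84, 211, 220, 218, 220, 220, 224, 155, 108, 104, 133, 138, 65, 33, 39, 36, 41, 39, 35, 37, 43, 45, 32, 31, 34, 36, 26, 50, 64, 59, 63, 67, 65, 67]
col273 [53, 53, 66, 56, 60, 52, 52, 62, 94, 95, 97, 92, 44, 50, 32, 33, 37, 37, 45, 44, 58, 56, 59, 55, 55, 56, 51, 38, 37, 40, 40, 34, 39, 38, 37, 34, 34, 38, 34, 32, 34, 33, 29, 40, 33, 35, 61, 64, 66, 66, 62, 61, 64]
180 [96, 95, 92, 73, 43, 59, 63, 64, 56, 32, 44, 39, 46, 28, 42, 43, 42, 36, 64, 69, 52, 39, 34, 45, 54, 60, 65, 71, 70, 62]
200 [59, 64, 64, 44, 46, 39, 42, 42, 40, 45, 57, 50, 88, 223, 158, 48, 54, 49, 31, 42, 35, 48, 47, 61, 53, 43, 47, 54, 70, 69]
225 [66, 60, 67, 63, 66, 67, 69, 66, 56, 33, 42, 40, 36, 37, 39, 45, 41, 34, 39, 55, 60, 64, 65, 68, 66, 72, 68, 65, 70, 69]
236 [62, 64, 63, 65, 65, 61, 65, 64, 63, 43, 35, 37, 43, 30, 40, 35, 41, 36, 35, 60, 68, 60, 61, 64, 65, 68, 68, 69, 65, 63]
```

View pics/c2.png

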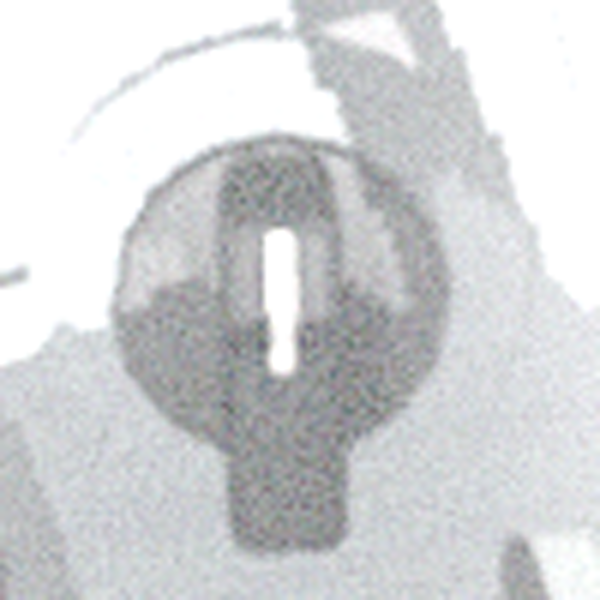

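The foot disc centres at about (267,200) and the bar top at (267,214). That puts the knob axis near (610,153). I'll shift, descend and close.

Request:
apply_moves --pt "0.016 0.019 0.03 0 0 -0.25" --pt "0 0 0.11 0 0 0" --pt "0 0 0.11 0 0 0" --pt "0 0 0.11 0 0 0" --pt "0 0 0 0 0 0"

```text
clock: 8.02
ee_pos: [607.7, 152.6, 66.6]
eef_rot: [-3.14, -0.005, 2.879]
contact_force: [-0.2, -1.2, -0.1]
grip_width: 42.7
grasp_force: 0.0
```

Request:
apply_moves --pt "0 0 0 0 0 0" --pt "0 0 0 0 0 0" --pt "0 0 0 0 0 0" --pt "0 0 0 0 0 0" --gripper 1

```text
clock: 8.52
ee_pos: [610.7, 152.2, 70.8]
eef_rot: [3.142, 0.002, 2.879]
contact_force: [-2.6, -2.6, 6.2]
grip_width: 13.2
grasp_force: 60.0
```

Request:
apply_moves --pt "0 0 -0.008 0 0 0.7" --pt "0 0 0 0 0 1" --pt "0 0 0 0 0 1" --pt "0 0 0 0 0 1" --pt "0 0 0 0 0 1" --pt "0 0 0 0 0 1" --pt "0 0 0 0 0 1" --pt "0 0 0 0 0 1" --pt "0 0 0 0 0 1" --pt "0 0 0 0 0 0"

```text
clock: 9.78
ee_pos: [610.7, 152.2, 70.9]
eef_rot: [3.14, 0.001, 2.183]
contact_force: [3.5, -2.9, -3.9]
grip_width: 12.7
grasp_force: 59.1
```

Run:
```python
from fit import *
o=manip.get_obs(); print(o['clock'],o['ee_pos'],o['eef_rot'],o['grip_width'],o['contact_force'],o['moment'])
d=cam('wrist'); save(d,'pics/w3.png')
d=cam('scene'); save(d,'pics/s3.png')
d=cam('side'); save(d,'pics/d3.png')
a=cv2.imread('pics/w3.png');b=cv2.imread('pics/s3.png')[140:300,190:370]
b=cv2.resize(b,None,fx=1.6,fy=1.6); c=cv2.resize(cv2.imread('pics/d3.png')[110:230,180:315],None,fx=2.133,fy=2.133)
W=np.zeros((512+0,800,3),np.uint8);W[:384,:512]=a;W[:256,512:800]=b;W[256:512,512:800]=c[:256,:288]
cv2.imwrite('pics/m3.png',W)
```

```text
9.775 [610.69699251 152.20579604  70.85420722] [3.14031096e+00 1.14182994e-03 2.18306023e+00] 12.740192881070609 [ 3.52971499 -2.92667504 -3.90665259] [-0.28857221 -0.73738078 -0.1310888 ]
```

View pics/m3.png

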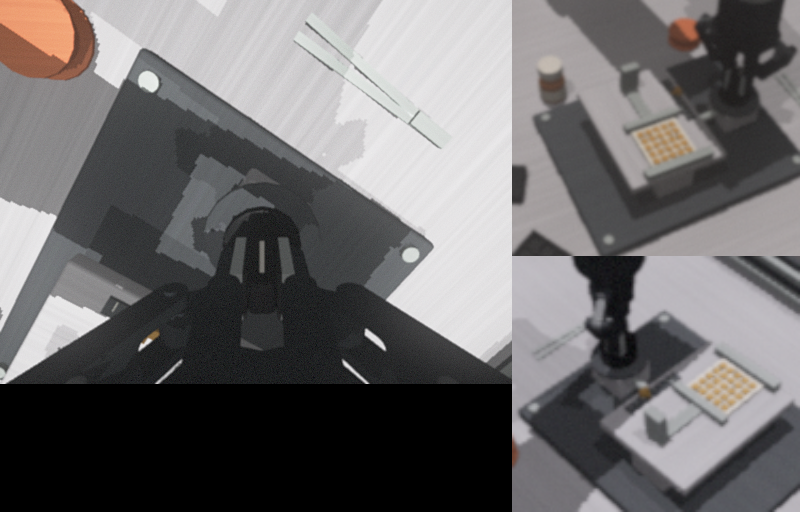

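The knob has turned about 0.69 rad with the grip holding, and the plate has visibly risen. I'll turn it a bit more, then check the level from the front.

Request:
apply_moves --pt "0 0 0 0 0 1" --pt "0 0 0 0 0 1" --pt "0 0 0 0 0 1" --pt "0 0 0 0 0 0"

```text
clock: 10.42
ee_pos: [610.7, 152.2, 70.8]
eef_rot: [3.14, 0.001, 1.943]
contact_force: [4.4, -2.9, -5.7]
grip_width: 13.3
grasp_force: 58.9
```

Request:
apply_moves --pt "0 0 0 0 0 0" --pt "0 0 0 0 0 0" --pt "0 0 -0.15 0 0 0" --pt "0 0 -0.25 0 0 0" --pt "0 0 -0.2 0 0 0" --pt "-0.1 -0.21 0 0 0 0" --pt "-0.1 -0.21 0 0 0 0" --pt "-0.1 -0.21 0 0 0 0" --pt "-0.1 -0.21 0 0 0 0" --pt "0 0 0 0 0 -1" --gripper 0

```text
clock: 11.68
ee_pos: [480.6, 15.6, 191.0]
eef_rot: [-3.141, -0.0, 2.023]
contact_force: [0.7, 0.7, 0.3]
grip_width: 42.9
grasp_force: 0.0
```

Request:
apply_moves --pt "0 0 0 0 0 -1" --pt "0 0 0 0 0 -1" --pt "0 0 0 0 0 -1" --pt "0 0 0 0 0 -1" --pt "0 0 0 0 0 -1" --pt "0 0 0 0 0 -1" --pt "0 0 0 0 0 -1" --pt "0 0 0 0 0 -1" --pt "0 0 0 0 0 -1" --pt "0 0 0 0 0 -1" --gripper -0.2

```text
clock: 12.92
ee_pos: [482.5, 17.3, 191.3]
eef_rot: [3.141, 0.0, 2.826]
contact_force: [0.4, 0.5, -0.2]
grip_width: 51.4
grasp_force: 0.0
```

Request:
apply_moves --pt "0 0 0 0 0 -1" --pt "0 0 0 0 0 -1" --pt "0 0 0 0 0 -1" --pt "0 0 0 0 0 -1" --pt "0 0 0 0 -1 0" --pt "0 0 0 0 -1 0" --pt "0 0 0 0 -1 0" --pt "0 0 0 0 -1 0" --pt "0 0 0 0 -1 0" --pt "0 0 0 0 -1 0"

```text
clock: 14.18
ee_pos: [482.5, 17.3, 191.5]
eef_rot: [3.142, 0.483, -3.14]
contact_force: [-0.3, 0.2, 0.0]
grip_width: 51.6
grasp_force: 0.0
```

Run:
```python
from fit import *
o=manip.get_obs(); print(o['clock'],o['ee_pos'],o['eef_rot'])
d=cam('wrist'); save(d,'pics/w4.png'); d.pop('image'); pickle.dump(d,open('d4.pkl','wb'));print(np.round(d['world_from_camera'],3))
```

```text
14.175 [482.53788035  17.32132895 191.46103383] [ 3.14156696  0.48325657 -3.1395049 ]
[[-1.00000e-03 -7.02000e-01 -7.12000e-01  3.46355e+02]
 [ 1.00000e+00  0.00000e+00 -2.00000e-03  1.76340e+01]
 [ 2.00000e-03 -7.12000e-01  7.02000e-01  2.82026e+02]
 [ 0.00000e+00  0.00000e+00  0.00000e+00  1.00000e+00]]
```

View pics/w4.png

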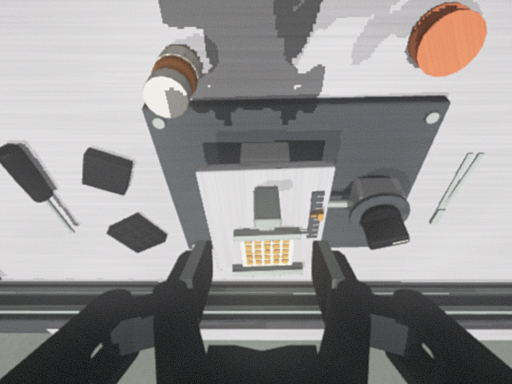

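The front view shows the base's front edge running (145,107)–(449,97) and the plate's front top edge (197,172)–(335,167). They look nearly parallel, so I'll measure it precisely with edge fits.

```bash
cat > lev.py <<'E'
from fit import *
def edge(g,A,B,half=5,sgn=0,n=60,trim=.06):
    """subpixel points of the strongest gradient across the line A-B, robust line fit"""
    A,B=np.array(A,float),np.array(B,float); t=(B-A)/np.linalg.norm(B-A); nn=np.array([-t[1],t[0]])
    s=np.arange(-half,half+.01,.25); P=[]
    for u in np.linspace(trim,1-trim,n):
        q=A+(B-A)*u+np.outer(s,nn)
        v=cv2.remap(g,q[:,0].astype(np.float32)[None],q[:,1].astype(np.float32)[None],cv2.INTER_LINEAR)[0]
        v=cv2.GaussianBlur(v[None],(0,0),3)[0]
        G=np.gradient(v); G=np.abs(G) if sgn==0 else np.clip(G*sgn,0,None)
        w=np.where(np.abs(np.arange(len(s))-G.argmax())<5,G,0)
        if G.max()>.6: P.append(q[0]+nn*((w*s).sum()/w.sum()-s[0]))
    P=np.array(P)
    for _ in range(4):
        l=cv2.fitLine(P.astype(np.float32),cv2.DIST_HUBER,0,.01,.01).ravel()
        r=(P-l[2:])@np.array([-l[1],l[0]]); k=np.abs(r)<max(.4,2*r.std()); P=P[k]
    return P,r[k].std()
def level(fn,d,E,p0):
    """E: list of (A,B,sgn,key,Astage,Bstage): image ends and the stage line"""
    g=cv2.imread(fn).mean(2).astype(np.float32); D=[]
    for A,B,sg,a,b in E:
        P,sd=edge(g,A,B,sgn=sg); print(a,b,len(P),'sd %.2f slope %.4f'%(sd,np.polyfit(P[:,0],P[:,1],1)[0] if abs(A[0]-B[0])>abs(A[1]-B[1]) else np.polyfit(P[:,1],P[:,0],1)[0]))
        D.append((P,a,b))
    def res(v):
        x,y,a,phi,k,dz=v; p=[x,y,a,phi,0,0]; R=[]
        for P,na,nb in D:
            L=np.array([dproj(d,pt(p,tuple([na[0]]+list(np.array(na[1:])*(1-t)+np.array(nb[1:])*t)))+[0,0,dz],k) for t in np.linspace(0,1,7)])
            ax=0 if np.ptp(P[:,0])>np.ptp(P[:,1]) else 1
            o=np.argsort(L[:,ax]); f=np.polyfit(L[o,ax],L[o,1-ax],2)
            R.append((np.polyval(f,P[:,ax])-P[:,1-ax])/np.sqrt(len(P)))
        return np.concatenate(R+[[dz/3*.3,k*.5]])
    s=least_squares(res,p0,x_scale=[5,5,.05,.02,.1,3]); C=np.linalg.inv(s.jac.T@s.jac)
    print('x y yaw phi k dz',np.round(s.x,4),'rms %.2f'%np.sqrt(2*s.cost/len(D)),'phi sd per .3px %.4f'%(.3*np.sqrt(C[3,3])))
    return s.x
E
cat > l4.py <<'E'
from lev import *
d=pickle.load(open('d4.pkl','rb'))
p=[612,22,.012,0,0,0]
for n in [('b',-120,-120,16),('b',-120,180,16),('p',-85,-65,20),('p',-85,65,20),('p',-85,-65,8),('p',-85,65,8),('p',85,-65,20),('p',85,65,20)]: print(n,dproj(d,pt(p,n),0).round(1))
g=cv2.imread('pics/w4.png').mean(2)
for c in (215,235,305,325): print(c,[int(v) for v in g[140:182:1,c]])
for r in (180,195): print(r,[int(v) for v in g[r,185:215]],[int(v) for v in g[r,325:350]])
for c in (160,300,430): print(c,[int(v) for v in g[90:116,c]])
E
python3 l4.py
```

```text
('b', -120, -120, 16) [139.6 105.4]
('b', -120, 180, 16) [452.2 102.1]
('p', -85, -65, 20) [194.  169.2]
('p', -85, 65, 20) [335.7 167.9]
('p', -85, -65, 8) [196.  160.9]
('p', -85, 65, 8) [333.5 159.6]
('p', 85, -65, 20) [215.9 267.4]
('p', 85, 65, 20) [314.6 266.7]
215 [106, 101, 82, 73, 70, 70, 68, 72, 73, 73, 75, 69, 76, 72, 76, 73, 75, 72, 73, 74, 71, 77, 74, 79, 90, 108, 109, 116, 120, 122, 141, 188, 217, 222, 221, 223, 222, 220, 222, 223, 222, 224]
235 [95, 86, 75, 59, 65, 59, 58, 64, 64, 56, 61, 59, 68, 58, 64, 65, 67, 67, 62, 65, 68, 67, 67, 82, 102, 115, 110, 117, 118, 130, 176, 211, 224, 225, 223, 223, 224, 224, 223, 222, 222, 225]
305 [69, 59, 56, 59, 62, 62, 65, 57, 62, 64, 61, 62, 66, 62, 60, 67, 63, 68, 67, 60, 73, 101, 112, 120, 119, 114, 124, 157, 200, 221, 225, 224, 228, 226, 225, 227, 224, 226, 225, 225, 226, 228]
325 [90, 84, 85, 85, 83, 86, 88, 95, 93, 93, 93, 92, 99, 95, 91, 94, 91, 93, 94, 90, 96, 106, 114, 108, 113, 118, 137, 185, 216, 224, 224, 223, 226, 225, 223, 223, 223, 224, 223, 224, 225, 222]
180 [111, 114, 110, 115, 112, 112, 115, 112, 112, 112, 110, 1
[... 160 characters left out ...]
109, 110, 106, 107, 109, 105, 109, 103, 109, 109, 104, 105]
195 [118, 115, 113, 114, 117, 116, 118, 116, 113, 116, 117, 111, 113, 110, 112, 139, 203, 227, 225, 223, 219, 220, 222, 225, 226, 227, 226, 227, 224, 223] [221, 225, 228, 227, 190, 122, 80, 77, 84, 77, 84, 81, 80, 80, 84, 88, 81, 77, 73, 77, 73, 70, 73, 74, 78]
160 [237, 237, 238, 237, 236, 235, 236, 237, 236, 237, 236, 236, 237, 237, 236, 235, 236, 236, 236, 235, 236, 235, 236, 237, 236, 215]
300 [134, 136, 130, 130, 113, 97, 99, 95, 77, 58, 52, 56, 57, 54, 58, 68, 68, 63, 68, 77, 95, 103, 103, 106, 104, 101]
430 [222, 219, 200, 192, 189, 134, 74, 57, 58, 57, 63, 72, 85, 97, 102, 104, 110, 106, 107, 105, 103, 86, 89, 114, 181, 206]
```

```bash
cat > l4.py <<'E'
from lev import *
d=pickle.load(open('d4.pkl','rb'))
g=cv2.imread('pics/w4.png').mean(2)
for c in range(205,446,20): print(c,[int(v) for v in g[92:116,c]])
for r in (120,150,180,205,225): print(r,[int(v) for v in g[r,145:190]],[int(v) for v in g[r,410:450]])
E
python3 l4.py
```

```text
205 [131, 130, 130, 129, 126, 106, 97, 96, 72, 56, 53, 63, 57, 62, 66, 68, 70, 70, 69, 67, 78, 101, 106, 106]
225 [130, 129, 130, 131, 129, 113, 95, 75, 62, 56, 61, 54, 52, 62, 58, 64, 64, 65, 67, 65, 67, 66, 67, 68]
245 [127, 128, 129, 126, 106, 99, 92, 71, 53, 54, 54, 54, 56, 64, 64, 65, 61, 73, 98, 109, 105, 105, 103, 107]
265 [129, 133, 129, 123, 108, 100, 80, 64, 48, 57, 55, 54, 62, 60, 64, 68, 97, 100, 103, 104, 100, 103, 107, 110]
285 [130, 129, 129, 108, 99, 95, 76, 53, 56, 58, 56, 57, 63, 65, 64, 65, 61, 61, 67, 65, 61, 68, 66, 64]
305 [136, 133, 112, 100, 101, 94, 73, 57, 54, 55, 56, 56, 59, 63, 69, 62, 68, 71, 61, 60, 67, 95, 109, 107]
325 [229, 225, 211, 205, 198, 151, 88, 63, 62, 70, 63, 75, 92, 96, 101, 104, 104, 106, 105, 106, 109, 107, 105, 97]
345 [225, 225, 223, 217, 194, 127, 70, 60, 59, 66, 63, 74, 84, 98, 97, 106, 103, 107, 106, 104, 107, 103, 103, 104]
365 [225, 223, 211, 192, 134, 71, 57, 62, 65, 62, 75, 90, 97, 95, 103, 105, 106, 100, 105, 103, 103, 107, 101, 104]
385 [221, 222, 213, 192, 125, 69, 64, 61, 59, 63, 76, 88, 94, 98, 106, 106, 104, 104, 104, 102, 1
[... 1805 characters left out ...]
5, 117, 108, 112, 113, 113, 114, 112, 115, 116, 112, 110, 114, 113, 118, 114] [210, 222, 224, 222, 221, 221, 223, 222, 221, 219, 222, 222, 222, 220, 221, 221, 222, 220, 221, 220, 221, 220, 221, 222, 220, 222, 226, 212, 163, 161, 194, 206, 205, 207, 203, 204, 204, 209, 216, 220]
225 [74, 72, 72, 66, 78, 74, 66, 68, 77, 107, 134, 173, 187, 196, 213, 219, 222, 218, 220, 218, 218, 219, 219, 219, 220, 218, 218, 219, 218, 218, 220, 217, 221, 219, 220, 210, 154, 119, 112, 116, 114, 117, 114, 115, 117] [219, 218, 217, 216, 219, 216, 218, 218, 216, 217, 216, 217, 218, 218, 217, 218, 216, 218, 219, 217, 221, 217, 217, 219, 217, 217, 219, 217, 218, 220, 218, 220, 217, 217, 219, 219, 218, 218, 218, 218]
```

```bash
cat > l4.py <<'E'
from lev import *
d=pickle.load(open('d4.pkl','rb'))
E=[((325,103.5),(444,101.3),1,('b',-120,22,16),('b',-120,180,16)),
((148,128),(182,228),0,('b',-120,-120,16),('b',120,-120,16)),
((440,126),(415,180),0,('b',-120,180,16),('b',120,180,16)),
((199,171.7),(334,166.5),1,('p',-85,-65,20),('p',-85,65,20)),
((196,176),(208,230),0,('p',-85,-65,20),('p',85,-65,20)),
((333.8,174),(323,225),0,('p',-85,65,20),('p',85,65,20))]
x=level('pics/w4.png',d,E,[612,22,.012,0,0,0])
for sub in ([3,4,5],[0,1,2,3],[1,2,3,4,5]):level('pics/w4.png',d,[E[i] for i in sub],[612,22,.012,0,0,0])
E
python3 l4.py
```

```text
('b', -120, 22, 16) ('b', -120, 180, 16) 58 sd 0.31 slope -0.0220
('b', -120, -120, 16) ('b', 120, -120, 16) 60 sd 0.08 slope 0.3370
('b', -120, 180, 16) ('b', 120, 180, 16) 60 sd 0.11 slope -0.4591
('p', -85, -65, 20) ('p', -85, 65, 20) 60 sd 0.08 slope -0.0349
('p', -85, -65, 20) ('p', 85, -65, 20) 60 sd 0.12 slope 0.2368
('p', -85, 65, 20) ('p', 85, 65, 20) 49 sd 0.11 slope -0.1919
x y yaw phi k dz [ 6.138825e+02  2.298760e+01  2.520000e-02 -2.320000e-02 -1.400000e-03
 -1.787900e+00] rms 0.25 phi sd per .3px 0.0136
('p', -85, -65, 20) ('p', -85, 65, 20) 60 sd 0.08 slope -0.0349
('p', -85, -65, 20) ('p', 85, -65, 20) 60 sd 0.12 slope 0.2368
('p', -85, 65, 20) ('p', 85, 65, 20) 49 sd 0.11 slope -0.1919
x y yaw phi k dz [ 6.126662e+02  2.281520e+01  2.470000e-02 -2.510000e-02 -9.670000e-02
 -4.125000e-01] rms 0.12 phi sd per .3px 0.0181
('b', -120, 22, 16) ('b', -120, 180, 16) 58 sd 0.31 slope -0.0220
('b', -120, -120, 16) ('b', 120, -120, 16) 60 sd 0.08 slope 0.3370
('b', -120, 180, 16) ('b', 120, 180, 16) 60 sd 0.11 slope -0.4591
('p', -85, -65, 20) ('p', -85, 65, 20) 60 sd 0.08 slope -0.0349
x y yaw phi k dz [ 6.133478e+02  2.346050e+01  2.630000e-02 -2.270000e-02 -1.490000e-02
 -1.216700e+00] rms 0.20 phi sd per .3px 0.0139
('b', -120, -120, 16) ('b', 120, -120, 16) 60 sd 0.08 slope 0.3370
('b', -120, 180, 16) ('b', 120, 180, 16) 60 sd 0.11 slope -0.4591
('p', -85, -65, 20) ('p', -85, 65, 20) 60 sd 0.08 slope -0.0349
('p', -85, -65, 20) ('p', 85, -65, 20) 60 sd 0.12 slope 0.2368
('p', -85, 65, 20) ('p', 85, 65, 20) 49 sd 0.11 slope -0.1919
x y yaw phi k dz [ 6.139102e+02  2.297430e+01  2.490000e-02 -2.350000e-02 -1.200000e-03
 -1.804600e+00] rms 0.24 phi sd per .3px 0.0150
```

phi ≈ −0.023 rad: the lens is undistorted and all fits agree. About 0.28 rad more on the knob is needed, so I'll go back to it.

```bash
cat > plan.py <<'E'
from workcell import manip
import numpy as np
from scipy.spatial.transform import Rotation as R
def plan(p1,e1,n,p0=None,e0=None):
    o=manip.get_obs(); p0=o['ee_pos'] if p0 is None else np.array(p0); R0=R.from_euler('xyz',o['eef_rot'] if e0 is None else e0); R1=R.from_euler('xyz',e1)
    w=(R0.inv()*R1).as_rotvec(); st=(np.array(p1)-p0)/n; rows=[]; Rk=R0
    for i in range(n):
        rows.append(np.round(np.r_[Rk.inv().apply(st)/200,w/n/.08],3).tolist()); Rk=Rk*R.from_rotvec(w/n)
    for r in rows: print(r)
E
python3 -c "
from plan import *
plan([610.7,152.2,140],[np.pi,0,1.943],16)"
```

```text
[-0.029, 0.042, 0.033, 0.227, 0.33, 0.919]
[-0.026, 0.045, 0.031, 0.227, 0.33, 0.919]
[-0.024, 0.047, 0.03, 0.227, 0.33, 0.919]
[-0.021, 0.049, 0.028, 0.227, 0.33, 0.919]
[-0.018, 0.051, 0.027, 0.227, 0.33, 0.919]
[-0.015, 0.053, 0.025, 0.227, 0.33, 0.919]
[-0.012, 0.054, 0.024, 0.227, 0.33, 0.919]
[-0.008, 0.055, 0.023, 0.227, 0.33, 0.919]
[-0.005, 0.056, 0.022, 0.227, 0.33, 0.919]
[-0.001, 0.057, 0.02, 0.227, 0.33, 0.919]
[0.002, 0.057, 0.019, 0.227, 0.33, 0.919]
[0.006, 0.057, 0.019, 0.227, 0.33, 0.919]
[0.01, 0.057, 0.018, 0.227, 0.33, 0.919]
[0.014, 0.056, 0.017, 0.227, 0.33, 0.919]
[0.017, 0.056, 0.016, 0.227, 0.33, 0.919]
[0.021, 0.054, 0.016, 0.227, 0.33, 0.919]
```

Request:
apply_moves --pt "-0.029 0.042 0.033 0.227 0.33 0.919" --pt "-0.026 0.045 0.031 0.227 0.33 0.919" --pt "-0.024 0.047 0.03 0.227 0.33 0.919" --pt "-0.021 0.049 0.028 0.227 0.33 0.919" --pt "-0.018 0.051 0.027 0.227 0.33 0.919" --pt "-0.015 0.053 0.025 0.227 0.33 0.919" --pt "-0.012 0.054 0.024 0.227 0.33 0.919" --pt "-0.008 0.055 0.023 0.227 0.33 0.919" --gripper 0

```text
clock: 15.22
ee_pos: [547.7, 84.8, 165.9]
eef_rot: [3.067, 0.237, 2.522]
contact_force: [1.1, 0.1, 0.4]
grip_width: 42.3
grasp_force: 0.0
```

Request:
apply_moves --pt "-0.005 0.056 0.022 0.227 0.33 0.919" --pt "-0.001 0.057 0.02 0.227 0.33 0.919" --pt "0.002 0.057 0.019 0.227 0.33 0.919" --pt "0.006 0.057 0.019 0.227 0.33 0.919" --pt "0.01 0.057 0.018 0.227 0.33 0.919" --pt "0.014 0.056 0.017 0.227 0.33 0.919" --pt "0.017 0.056 0.016 0.227 0.33 0.919" --pt "0.021 0.054 0.016 0.227 0.33 0.919" --pt "0 0 0 0 0 0"

```text
clock: 16.35
ee_pos: [612.6, 151.5, 140.2]
eef_rot: [-3.137, -0.0, 1.943]
contact_force: [-0.6, -0.9, -0.1]
grip_width: 42.3
grasp_force: 0.0
```

Request:
apply_moves --pt "0.006 -0.006 0.1 0 0 0" --pt "0 0 0.125 0 0 0" --pt "0 0 0.115 0 0 0" --pt "0 0 0 0 0 0"

```text
clock: 16.85
ee_pos: [607.2, 151.4, 69.2]
eef_rot: [-3.132, -0.002, 1.943]
contact_force: [0.2, 0.5, 0.4]
grip_width: 42.6
grasp_force: 0.0
```

Request:
apply_moves --pt "0 0 0 0 0 0" --pt "0 0 0 0 0 0" --pt "0 0 0 0 0 0" --pt "0 0 0 0 0 0" --gripper 1

```text
clock: 17.35
ee_pos: [610.9, 151.8, 74.0]
eef_rot: [-3.14, 0.0, 1.942]
contact_force: [-4.7, -0.6, 6.2]
grip_width: 12.5
grasp_force: 60.0
```

Request:
apply_moves --pt "0 0 0 0 0 0.9" --pt "0 0 0 0 0 0.9" --pt "0 0 0 0 0 0.9" --pt "0 0 0 0 0 0.9" --pt "0 0 0 0 0 0"

```text
clock: 17.98
ee_pos: [610.9, 151.8, 74.0]
eef_rot: [-3.14, 0.001, 1.653]
contact_force: [-3.9, -1.9, 6.4]
grip_width: 12.9
grasp_force: 60.1
```

Run:
```python
from fit import *
from plan import *
o=manip.get_obs(); print(o['clock'],o['ee_pos'],o['eef_rot'],o['moment'])
P=o['ee_pos'];e=o['eef_rot']
plan([484,17,188],[3.142,.483,3.14],16,p0=P+[0,0,110],e0=[np.pi,0,e[2]])
```

```text
17.975 [610.85619601 151.84472506  74.01764854] [-3.13963668e+00  8.04460579e-04  1.65274792e+00] [-0.19668645  0.56118117 -0.12318976]
[-0.039, -0.043, -0.001, -0.28, -0.305, -1.137]
[-0.035, -0.046, -0.001, -0.28, -0.305, -1.137]
[-0.03, -0.049, -0.002, -0.28, -0.305, -1.137]
[-0.026, -0.052, -0.002, -0.28, -0.305, -1.137]
[-0.021, -0.054, -0.003, -0.28, -0.305, -1.137]
[-0.016, -0.055, -0.003, -0.28, -0.305, -1.137]
[-0.011, -0.057, -0.004, -0.28, -0.305, -1.137]
[-0.006, -0.057, -0.005, -0.28, -0.305, -1.137]
[-0.001, -0.057, -0.007, -0.28, -0.305, -1.137]
[0.004, -0.057, -0.008, -0.28, -0.305, -1.137]
[0.009, -0.056, -0.009, -0.28, -0.305, -1.137]
[0.014, -0.055, -0.011, -0.28, -0.305, -1.137]
[0.018, -0.053, -0.013, -0.28, -0.305, -1.137]
[0.023, -0.051, -0.014, -0.28, -0.305, -1.137]
[0.027, -0.049, -0.016, -0.28, -0.305, -1.137]
[0.031, -0.046, -0.018, -0.28, -0.305, -1.137]
```

Request:
apply_moves --pt "0 0 0 0 0 0" --pt "0 0 0 0 0 0" --pt "0 0 -0.15 0 0 0" --pt "0 0 -0.25 0 0 0" --pt "0 0 -0.15 0 0 0" --pt "0 0 0 0 0 0" --gripper 0

```text
clock: 18.73
ee_pos: [613.0, 152.3, 186.3]
eef_rot: [3.138, 0.0, 1.654]
contact_force: [-0.1, -0.4, -0.6]
grip_width: 43.1
grasp_force: 0.0
```

Run:
```python
from plan import *
plan([484,17,188],[3.142,.483,3.14],19)
```

```text
[-0.033, -0.037, -0.001, -0.234, -0.255, -0.957]
[-0.03, -0.039, -0.001, -0.234, -0.255, -0.957]
[-0.027, -0.041, -0.001, -0.234, -0.255, -0.957]
[-0.023, -0.043, -0.001, -0.234, -0.255, -0.957]
[-0.02, -0.045, -0.001, -0.234, -0.255, -0.957]
[-0.017, -0.046, -0.002, -0.234, -0.255, -0.957]
[-0.013, -0.047, -0.003, -0.234, -0.255, -0.957]
[-0.01, -0.048, -0.003, -0.234, -0.255, -0.957]
[-0.006, -0.049, -0.004, -0.234, -0.255, -0.957]
[-0.002, -0.049, -0.005, -0.234, -0.255, -0.957]
[0.001, -0.049, -0.006, -0.234, -0.255, -0.957]
[0.005, -0.048, -0.007, -0.234, -0.255, -0.957]
[0.009, -0.048, -0.008, -0.234, -0.255, -0.957]
[0.012, -0.047, -0.009, -0.234, -0.255, -0.957]
[0.015, -0.046, -0.01, -0.234, -0.255, -0.957]
[0.019, -0.044, -0.011, -0.234, -0.255, -0.957]
[0.022, -0.042, -0.012, -0.234, -0.255, -0.957]
[0.025, -0.04, -0.014, -0.234, -0.255, -0.957]
[0.027, -0.038, -0.015, -0.234, -0.255, -0.957]
```

Request:
apply_moves --pt "-0.033 -0.037 -0.001 -0.234 -0.255 -0.957" --pt "-0.03 -0.039 -0.001 -0.234 -0.255 -0.957" --pt "-0.027 -0.041 -0.001 -0.234 -0.255 -0.957" --pt "-0.023 -0.043 -0.001 -0.234 -0.255 -0.957" --pt "-0.02 -0.045 -0.001 -0.234 -0.255 -0.957" --pt "-0.017 -0.046 -0.002 -0.234 -0.255 -0.957" --pt "-0.013 -0.047 -0.003 -0.234 -0.255 -0.957" --pt "-0.01 -0.048 -0.003 -0.234 -0.255 -0.957" --pt "-0.006 -0.049 -0.004 -0.234 -0.255 -0.957" --pt "-0.002 -0.049 -0.005 -0.234 -0.255 -0.957" --gripper -0.2

```text
clock: 19.98
ee_pos: [541.8, 80.5, 182.2]
eef_rot: [3.05, 0.25, 2.416]
contact_force: [-0.2, -0.5, -0.8]
grip_width: 51.3
grasp_force: 0.0
```

Request:
apply_moves --pt "0.001 -0.049 -0.006 -0.234 -0.255 -0.957" --pt "0.005 -0.048 -0.007 -0.234 -0.255 -0.957" --pt "0.009 -0.048 -0.008 -0.234 -0.255 -0.957" --pt "0.012 -0.047 -0.009 -0.234 -0.255 -0.957" --pt "0.015 -0.046 -0.01 -0.234 -0.255 -0.957" --pt "0.019 -0.044 -0.011 -0.234 -0.255 -0.957" --pt "0.022 -0.042 -0.012 -0.234 -0.255 -0.957" --pt "0.025 -0.04 -0.014 -0.234 -0.255 -0.957" --pt "0.027 -0.038 -0.015 -0.234 -0.255 -0.957" --pt "0 0 0 0 0 0"

```text
clock: 21.22
ee_pos: [480.5, 16.3, 183.9]
eef_rot: [-3.141, 0.475, 3.137]
contact_force: [-0.7, 0.1, -0.2]
grip_width: 51.4
grasp_force: 0.0
```

```bash
cat > l5.py <<'E'
from lev import *
d=cam('wrist'); save(d,'pics/w5.png'); d.pop('image'); pickle.dump(d,open('d5.pkl','wb'))
o=manip.get_obs(); print(o['clock'],o['ee_pos'],o['eef_rot']); print(np.round(d['world_from_camera'],3))
P=[613.9,23,.025,0,0,-1.8]
def q(n): return dproj(d,pt(P,n)+[0,0,-1.8],0)
def seg(a,b,s,t0,t1):
    A=np.array(a[1:]);B=np.array(b[1:]); f=lambda t:q(tuple([a[0]]+list(A*(1-t)+B*t))); return (f(t0),f(t1),s,a,b)
E=[seg(('b',-120,22,16),('b',-120,180,16),1,.03,.97),seg(('b',-120,-120,16),('b',120,-120,16),0,.12,.6),seg(('b',-120,180,16),('b',120,180,16),0,.12,.42),
 seg(('p',-85,-65,20),('p',-85,65,20),1,.02,.98),seg(('p',-85,-65,20),('p',85,-65,20),0,.06,.6),seg(('p',-85,65,20),('p',85,65,20),0,.06,.55)]
for e in E: print(np.round(e[0]),np.round(e[1]))
level('pics/w5.png',d,E,P)
level('pics/w5.png',d,E[1:],P)
level('pics/w5.png',d,E[:4],P)
E
python3 l5.py
```

```text
21.275 [481.04170731  16.51849622 184.49887745] [-3.14137746  0.47520189  3.13615223]
[[ 6.00000e-03 -7.09000e-01 -7.06000e-01  3.45084e+02]
 [ 1.00000e+00  5.00000e-03  3.00000e-03  1.76240e+01]
 [ 1.00000e-03 -7.06000e-01  7.09000e-01  2.75646e+02]
 [ 0.00000e+00  0.00000e+00  0.00000e+00  1.00000e+00]]
[293. 112.] [450. 107.]
[150. 141.] [175. 214.]
[443. 133.] [419. 185.]
[198. 179.] [335. 175.]
[198. 187.] [212. 244.]
[336. 184.] [325. 238.]
('b', -120, 22, 16) ('b', -120, 180, 16) 48 sd 0.27 slope -0.0265
('b', -120, -120, 16) ('b', 120, -120, 16) 60 sd 0.09 slope 0.3479
('b', -120, 180, 16) ('b', 120, 180, 16) 60 sd 0.11 slope -0.4598
('p', -85, -65, 20) ('p', -85, 65, 20) 60 sd 0.09 slope -0.0237
('p', -85, -65, 20) ('p', 85, -65, 20) 60 sd 0.09 slope 0.2483
('p', -85, 65, 20) ('p', 85, 65, 20) 49 sd 0.12 slope -0.1932
x y yaw phi k dz [ 6.138592e+02  2.299530e+01  2.520000e-02  2.000000e-04 -1.000000e-03
 -1.782900e+00] rms 0.24 phi sd per .3px 0.0133
('b', -120, -120, 16) ('b', 120, -120, 16) 60 sd 0.09 slope 0.3479
('b', -120, 180, 16) ('b', 120, 180, 16) 60 sd 0.11 slope -0.4598
('p', -85, -65, 20) ('p', -85, 65, 20) 60 sd 0.09 slope -0.0237
('p', -85, -65, 20) ('p', 85, -65, 20) 60 sd 0.09 slope 0.2483
('p', -85, 65, 20) ('p', 85, 65, 20) 49 sd 0.12 slope -0.1932
x y yaw phi k dz [ 6.139825e+02  2.290500e+01  2.290000e-02 -2.400000e-03 -1.500000e-03
 -1.817600e+00] rms 0.22 phi sd per .3px 0.0149
('b', -120, 22, 16) ('b', -120, 180, 16) 48 sd 0.27 slope -0.0265
('b', -120, -120, 16) ('b', 120, -120, 16) 60 sd 0.09 slope 0.3479
('b', -120, 180, 16) ('b', 120, 180, 16) 60 sd 0.11 slope -0.4598
('p', -85, -65, 20) ('p', -85, 65, 20) 60 sd 0.09 slope -0.0237
x y yaw phi k dz [ 6.129985e+02  2.362030e+01  2.730000e-02  2.700000e-03 -2.150000e-02
 -7.729000e-01] rms 0.17 phi sd per .3px 0.0136
```

Level confirmed: phi = 0.000 ± 0.003, and the change matches the 0.29 rad turn. The stage is at (613.9, 23.0) with yaw 0.025. On to the tab.

Run:
```python
from fit import *
from plan import *
p=[613.9,23,.025,0,0,30]
d=cam('wrist')
for t in ['jaw_pointer','mark','tab_top']:
    r=pp('wrist',t,1)
    if r:
        w=atz(d,r[0][1],(114 if t=='tab_top' else 76)-1.8)-[613.9,23,0]; c,s=np.cos(.025),np.sin(.025)
        print(t,r,[round(c*w[0]+s*w[1],1),round(-s*w[0]+c*w[1],1)])
plan([553.9,21.5,150],[np.pi,0,1.596],20)
```

```text
jaw_pointer [(0.89, array([310.7, 239.8]))] [np.float64(5.3), np.float64(47.6)]
mark [(0.59, array([311.9, 219.8]))] [np.float64(-28.9), np.float64(46.0)]
tab_top [(0.94, array([267.8, 233.1]))] [np.float64(-57.2), np.float64(0.5)]
[-0.012, 0.001, 0.016, 0.229, 0.236, 0.945]
[-0.012, 0.002, 0.016, 0.229, 0.236, 0.945]
[-0.012, 0.004, 0.016, 0.229, 0.236, 0.945]
[-0.012, 0.005, 0.015, 0.229, 0.236, 0.945]
[-0.012, 0.006, 0.015, 0.229, 0.236, 0.945]
[-0.012, 0.007, 0.015, 0.229, 0.236, 0.945]
[-0.012, 0.008, 0.014, 0.229, 0.236, 0.945]
[-0.011, 0.009, 0.014, 0.229, 0.236, 0.945]
[-0.011, 0.01, 0.013, 0.229, 0.236, 0.945]
[-0.01, 0.011, 0.013, 0.229, 0.236, 0.945]
[-0.009, 0.012, 0.013, 0.229, 0.236, 0.945]
[-0.009, 0.013, 0.012, 0.229, 0.236, 0.945]
[-0.008, 0.014, 0.012, 0.229, 0.236, 0.945]
[-0.007, 0.015, 0.011, 0.229, 0.236, 0.945]
[-0.006, 0.016, 0.011, 0.229, 0.236, 0.945]
[-0.005, 0.016, 0.011, 0.229, 0.236, 0.945]
[-0.004, 0.017, 0.01, 0.229, 0.236, 0.945]
[-0.003, 0.017, 0.01, 0.229, 0.236, 0.945]
[-0.002, 0.018, 0.01, 0.229, 0.236, 0.945]
[-0.001, 0.018, 0.009, 0.229, 0.236, 0.945]
```

Request:
apply_moves --pt "-0.012 0.001 0.016 0.229 0.236 0.945" --pt "-0.012 0.002 0.016 0.229 0.236 0.945" --pt "-0.012 0.004 0.016 0.229 0.236 0.945" --pt "-0.012 0.005 0.015 0.229 0.236 0.945" --pt "-0.012 0.006 0.015 0.229 0.236 0.945" --pt "-0.012 0.007 0.015 0.229 0.236 0.945" --pt "-0.012 0.008 0.014 0.229 0.236 0.945" --pt "-0.011 0.009 0.014 0.229 0.236 0.945" --pt "-0.011 0.01 0.013 0.229 0.236 0.945" --pt "-0.01 0.011 0.013 0.229 0.236 0.945" --gripper 0

```text
clock: 22.72
ee_pos: [518.0, 19.2, 167.8]
eef_rot: [3.042, 0.237, 2.342]
contact_force: [-0.4, 0.1, 0.2]
grip_width: 42.5
grasp_force: 0.0
```

Request:
apply_moves --pt "-0.009 0.012 0.013 0.229 0.236 0.945" --pt "-0.009 0.013 0.012 0.229 0.236 0.945" --pt "-0.008 0.014 0.012 0.229 0.236 0.945" --pt "-0.007 0.015 0.011 0.229 0.236 0.945" --pt "-0.006 0.016 0.011 0.229 0.236 0.945" --pt "-0.005 0.016 0.011 0.229 0.236 0.945" --pt "-0.004 0.017 0.01 0.229 0.236 0.945" --pt "-0.003 0.017 0.01 0.229 0.236 0.945" --pt "-0.002 0.018 0.01 0.229 0.236 0.945" --pt "-0.001 0.018 0.009 0.229 0.236 0.945"

```text
clock: 23.98
ee_pos: [554.1, 21.1, 149.8]
eef_rot: [-3.141, 0.0, 1.593]
contact_force: [-0.2, 0.1, -0.2]
grip_width: 42.5
grasp_force: 0.0
```

Run:
```python
from fit import *
from plan import *
o=manip.get_obs(); print(o['clock'],o['ee_pos'],o['eef_rot'],o['grip_width'])
d=cam('wrist');save(d,'pics/w6.png')
o=manip.get_obs(); print(o['clock'],o['ee_pos'])
for t in ['jaw_pointer','mark','tab_top']:
    r=pp('wrist',t,1)
    if r:
        w=atz(d,r[0][1],(114 if t=='tab_top' else 76)-1.8)-[613.9,23,0]; c,s=np.cos(.025),np.sin(.025)
        print(t,r,[round(c*w[0]+s*w[1],1),round(-s*w[0]+c*w[1],1)])
plan([553.9,21.5,84],[np.pi,0,1.596],3)
```

```text
23.975 [554.07814425  21.05029905 149.77789128] [-3.14109662e+00  8.36379182e-05  1.59307375e+00] 42.49875248720766
24.025 [554.55469738  20.67623296 149.64897661]
jaw_pointer [(0.81, array([350.6, 145.5]))] [np.float64(3.3), np.float64(45.5)]
mark [(0.56, array([309.1, 145.5]))] [np.float64(-26.6), np.float64(45.6)]
tab_top [(0.81, array([261.1, 229.1]))] [np.float64(-61.4), np.float64(-2.8)]
[0.001, 0.0, 0.11, 0.001, 0.003, 0.004]
[0.001, 0.0, 0.11, 0.001, 0.003, 0.004]
[0.001, 0.0, 0.11, 0.001, 0.003, 0.004]
```

Request:
apply_moves --pt "0 0 0.11 0 0 0" --pt "0 0 0.11 0 0 0" --pt "0 0 0.11 0 0 0" --pt "0 0 0 0 0 0"

```text
clock: 24.68
ee_pos: [551.8, 21.0, 82.5]
eef_rot: [-3.138, 0.0, 1.597]
contact_force: [-0.6, -0.7, 0.1]
grip_width: 42.7
grasp_force: 0.0
```

Request:
apply_moves --pt "0 0 0 0 0 0" --pt "0 0 0 0 0 0" --pt "0 0 0 0 0 0" --pt "0 0 0 0 0 0" --gripper 1

```text
clock: 25.18
ee_pos: [554.0, 20.5, 85.8]
eef_rot: [3.14, 0.001, 1.596]
contact_force: [-3.1, 0.5, 6.8]
grip_width: 11.2
grasp_force: 59.4
```

```bash
cat > mk.py <<'E'
from fit import *
import sys
d=cam('wrist');save(d,f'pics/{sys.argv[1]}.png')
o=manip.get_obs(); print(o['clock'],o['ee_pos'],o['eef_rot'],o['grip_width'],o['contact_force'])
c,s=np.cos(.025),np.sin(.025)
for t in ['jaw_pointer','mark']:
    r=pp('wrist',t,1)
    if r:
        w=atz(d,r[0][1],76-1.8)-[613.9,23,0]
        print(t,r,[round(c*w[0]+s*w[1],1),round(-s*w[0]+c*w[1],1)])
E
python3 mk.py w7
```

```text
25.225 [554.03426938  20.51775023  85.84918239] [3.14006398e+00 5.73618244e-04 1.59570685e+00] 11.167453468388956 [-3.38648216  0.20361703  5.64608124]
jaw_pointer [(0.7, array([386.4, 163.4]))] [np.float64(3.8), np.float64(45.2)]
mark [(0.87, array([330. , 160.2]))] [np.float64(-25.6), np.float64(46.9)]
```

Request:
apply_moves --pt "0 -0.03 0 0 0 0" --pt "0 -0.04 0 0 0 0" --pt "0 -0.04 0 0 0 0" --pt "0 -0.025 0 0 0 0" --pt "0 0 0 0 0 0" --pt "0 0 0 0 0 0"

```text
clock: 26.08
ee_pos: [529.5, 19.9, 85.9]
eef_rot: [3.134, 0.001, 1.595]
contact_force: [8.5, 1.3, -1.3]
grip_width: 11.1
grasp_force: 59.0
```

```bash
python3 mk.py w8; python3 -c "
import cv2
a=cv2.imread('pics/w8.png'); cv2.imwrite('pics/c8.png',cv2.resize(a[110:210,290:423],(798,600),interpolation=2))"
```

```text
26.125 [529.50151409  19.89336105  85.8751774 ] [3.13391001e+00 5.34437420e-04 1.59536049e+00] 11.258655165179029 [ 9.3737175   1.40669432 -1.22081752]
jaw_pointer [(0.94, array([386.4, 162.4]))] [np.float64(-20.6), np.float64(45.6)]
mark [(0.81, array([374. , 159.4]))] [np.float64(-27.2), np.float64(47.2)]
```

View pics/c8.png

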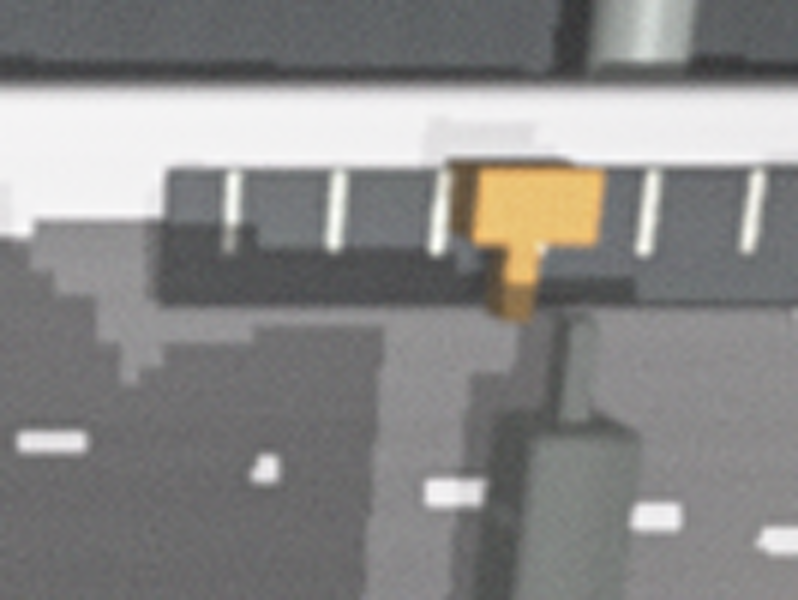

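The brass line (image ≈ (376.5,155)) is still ~10.5 px left of the pointer tip (≈ (387,163)), which is ≈5.9 mm at 1.8 px/mm. I'll pull that much further.

Request:
apply_moves --pt "0 -0.015 0 0 0 0" --pt "0 -0.016 0 0 0 0" --pt "0 0 0 0 0 0" --pt "0 0 0 0 0 0"

```text
clock: 26.72
ee_pos: [523.5, 19.7, 85.9]
eef_rot: [3.133, 0.001, 1.595]
contact_force: [9.0, 1.4, -3.5]
grip_width: 11.2
grasp_force: 59.1
```

```bash
python3 mk.py w9; python3 -c "
import cv2
a=cv2.imread('pics/w9.png'); cv2.imwrite('pics/c9.png',cv2.resize(a[110:210,290:423],(798,600),interpolation=2))"
```

```text
26.775 [523.56771448  19.7194962   85.89649317] [3.13335383e+00 5.83048210e-04 1.59533879e+00] 10.678608365102836 [ 9.15359661  1.56698793 -2.96046925]
jaw_pointer [(0.87, array([384.1, 163.3]))] [np.float64(-27.6), np.float64(45.1)]
```

View pics/c9.png

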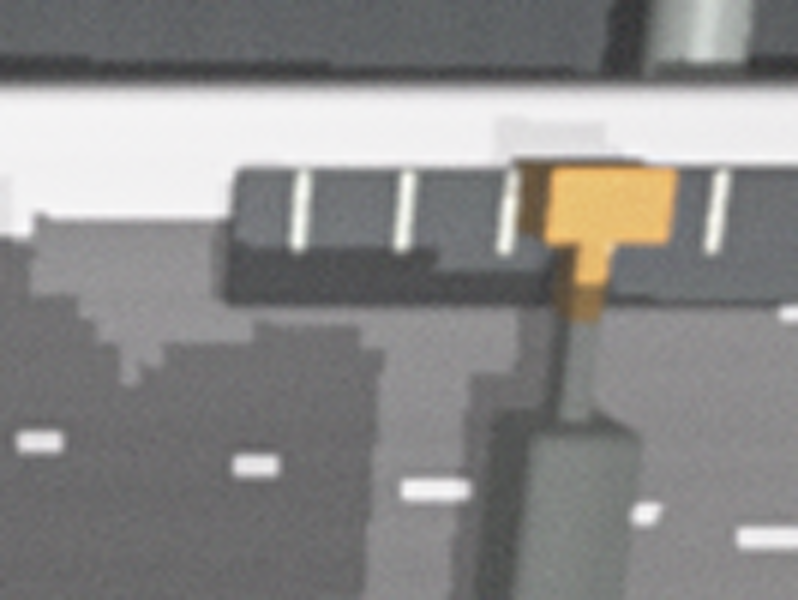

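```bash
python3 -c "
import cv2
a=cv2.imread('pics/w9.png').astype(int)
for r in list(range(148,182,2)): print(r,[tuple(v) if 0 else '%d/%d'%(v.mean(),v[2]-v[0]) for v in a[r,380:396]])"
```

```text
148 ['106/59', '166/118', '182/122', '185/117', '185/115', '178/119', '181/117', '179/118', '181/116', '180/116', '178/117', '179/118', '178/122', '178/120', '180/120', '179/120']
150 ['108/24', '137/72', '148/89', '142/95', '139/90', '136/89', '150/101', '174/112', '176/117', '178/115', '183/112', '187/96', '170/82', '150/70', '148/66', '148/68']
152 ['103/-7', '96/-5', '80/3', '78/19', '73/25', '90/45', '138/88', '171/113', '174/117', '173/118', '178/110', '167/71', '128/17', '113/-7', '111/-11', '112/-5']
154 ['89/-3', '78/0', '70/8', '70/23', '77/27', '95/50', '147/96', '170/116', '175/118', '174/121', '175/114', '141/54', '117/0', '109/-5', '112/-8', '112/-5']
156 ['68/0', '65/-4', '74/10', '72/24', '79/31', '106/59', '155/109', '175/118', '172/122', '171/118', '154/103', '118/43', '108/-3', '114/-7', '110/-6', '112/-6']
158 ['67/-1', '68/4', '76/18', '76/29', '78/28', '90/40', '100/57', '111/66', '111/65', '107/59', '97/42', '92/9', '98/-6', '112/-6', '113/-5', '113/-3']
160 ['70/-1', '77/5', '74/20', '79/28', '82/35', '94/49', '108/59', '104/65', '106/66', '106/60', '97/34', '
[... 860 characters left out ...]
'126/-1', '130/0', '125/-1', '128/0', '137/-2', '140/2', '141/0', '143/3', '139/-5', '143/3', '138/0']
174 ['101/2', '89/0', '79/0', '91/2', '121/1', '131/0', '129/-1', '126/-4', '131/-1', '138/0', '141/2', '144/1', '140/4', '141/2', '141/0', '143/1']
176 ['102/2', '83/1', '86/0', '99/-3', '121/0', '129/0', '132/0', '127/0', '125/3', '134/1', '144/-1', '140/-1', '140/0', '142/1', '142/-1', '141/-1']
178 ['90/-1', '86/1', '87/0', '111/-4', '125/-2', '132/-4', '129/1', '128/2', '112/2', '110/2', '123/2', '134/1', '143/1', '142/-1', '139/-2', '139/2']
180 ['86/-1', '83/-1', '88/2', '97/-1', '100/-1', '106/0', '104/1', '105/2', '96/2', '89/1', '90/1', '88/-1', '103/3', '115/0', '130/0', '137/0']
```

The edges of the brass line and the pointer now line up within about 0.2 px: at row 164 the left edge is ≈384.7 for both. The grip is holding at 59 N, so I'm handing it in.

```bash
python3 -c "
from workcell import manip
print(manip.sign_off())"
```

```text
the job is handed in; nothing more can be done
None
```

The job is handed in at about 27 s: the plate measured level (0.000 ± 0.003 rad) before the pull, and the gripper still holds the tab with the jaw pointer at the brass mark to about 0.2 mm; I did not re-measure the level after the pull.

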